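Press home the axle cap of the single-board wheel

TASK

Four wooden wheels lie on the turner's bench with their axle caps standing proud. On the wheel made of a round rim with a single board across it, gently press the cap in the middle straight down with the fingertips until it rests on the wheel, then withdraw. The wheel stays lying in its place: pick nothing up, do not touch the other three wheels or their caps (their glue is wet), and leave everything else on the bench where it is.

Things in the scene. Friction and masses are not known exactly. Their poses are not given: they have to be found in the camera images.
- wheel_bar: loose brown wooden wheel lying flat on the bench: an open round rim with ONE straight board (28 mm wide) across it from side to side, leaving two half-moon openings. 128 mm across, 26 mm thick, 0.35 kg. Origin: centre of its underside; z up; x along the board.
- captop_bar (a point): centre of the flat top of the axle cap in the middle of wheel_bar. The cap is a round wooden button 30 mm across and 8 mm thick on a 14 mm stem, standing out of the wheel's centre; its top is 45 to 48 mm above the bench at the start, and 34 mm above it when the cap is fully down against the wheel.
- cap_bar (a joint): how far the axle cap of wheel_bar is pushed down, m: between 0 and 0.003 at the start (gap of 11 to 14 mm under the cap), 0.014 when the cap rests on the wheel. It slides straight down with about 3 N of friction, stays where it is left (no spring) and stops solidly at 0.014. More than 40 N on wheel or cap would split the wood.
- wheel_cross: loose brown wooden wheel lying flat on the bench: an open round rim with TWO boards (20 mm wide) crossing at right angles, leaving four small openings. 128 mm across, 26 mm thick, 0.35 kg. Origin: centre of its underside; z up.
- captop_cross (a point): centre of the flat top of the axle cap in the middle of wheel_cross. The cap is a round wooden button 30 mm across and 8 mm thick on a 14 mm stem, standing out of the wheel's centre; its top is 45 to 48 mm above the bench at the start, and 34 mm above it when the cap is fully down against the wheel.
- cap_cross (a joint): how far the axle cap of wheel_cross is pushed down, m: between 0 and 0.003 at the start (gap of 11 to 14 mm under the cap), 0.014 when the cap rests on the wheel. It slides straight down with about 3 N of friction, stays where it is left (no spring) and stops solidly at 0.014.
- wheel_disc: loose brown wooden wheel lying flat on the bench: a plain solid round disc, no openings. 128 mm across, 26 mm thick, 0.35 kg. Origin: centre of its underside; z up.
- captop_disc (a point): centre of the flat top of the axle cap in the middle of wheel_disc. The cap is a round wooden button 30 mm across and 8 mm thick on a 14 mm stem, standing out of the wheel's centre; its top is 45 to 48 mm above the bench at the start, and 34 mm above it when the cap is fully down against the wheel.
- cap_disc (a joint): how far the axle cap of wheel_disc is pushed down, m: between 0 and 0.003 at the start (gap of 11 to 14 mm under the cap), 0.014 when the cap rests on the wheel. It slides straight down with about 3 N of friction, stays where it is left (no spring) and stops solidly at 0.014.
- wheel_octagon: loose brown wooden wheel lying flat on the bench: a solid eight-sided blank with straight edges, not yet turned round, no openings. 128 mm across, 26 mm thick, 0.35 kg. Origin: centre of its underside; z up.
- captop_octagon (a point): centre of the flat top of the axle cap in the middle of wheel_octagon. The cap is a round wooden button 30 mm across and 8 mm thick on a 14 mm stem, standing out of the wheel's centre; its top is 45 to 48 mm above the bench at the start, and 34 mm above it when the cap is fully down against the wheel.
- cap_octagon (a joint): how far the axle cap of wheel_octagon is pushed down, m: between 0 and 0.003 at the start (gap of 11 to 14 mm under the cap), 0.014 when the cap rests on the wheel. It slides straight down with about 3 N of friction, stays where it is left (no spring) and stops solidly at 0.014.
- jar: glass jar with steel lid, 64 mm diameter, 85 mm high; origin at centre of underside
- collar: steel ring, 50 mm outside diameter, 30 mm high; origin at centre of underside
- caliper: steel caliper lying flat, 150 mm long along its x, about 8 mm thick; origin under the middle of its beam
- gouge: turning gouge with dark wooden handle, 220 mm long, lying along its own x
- offcut: dark wooden offcut 50 x 35 x 18 mm; origin at centre of underside
- spindle: short pale wooden peg standing upright, 28 mm diameter, 65 mm high, easily tipped; origin at centre of underside
- brush: bench brush with wooden handle, 220 mm long, lying along its own x
Mind the look-alikes: they are no part of the job. What is shaped like the wheel_bar but pink or red is not meant. What is shaped like the wheel_cross but blue or yellow is not meant.

How it is judged:
By the outcome, as a careful person would: the job done as asked, in the order asked, and still so for the second after the job is handed in, with the robot touching nothing.
It also fails if it takes over 32 s, if anything falls off the work surface, if the arm or the gripper's body presses on something with over 40 N, if the wrist force passes 120 N, or if a joint passes its speed limit or range.

ROBOT

A 7-joint arm with a two-finger parallel gripper is mounted at the origin on the work surface. World frame = base frame: x ahead of the robot, y to its left, z up, the work surface at z = 0. Lengths are in m, angles in rad, forces in N, time in s.
With the tool pointing down it reaches from about 0.4 to 0.925 m from the base axis. Payload 4.1 kg.
Tool frame: the origin (TCP) lies midway between the tips of the shut fingers; the grasp point (between the pads) lies 19 mm behind it; z points along the fingers, y is the line along which they close (so a half turn about z gives the same grasp; the last joint's range is limited). The gripper opens to 85 mm and grips with 20 to 120 N. Pads are 22 mm wide; open, the fingers measure 114 mm over their backs; the gripper's body (76 mm by 85 mm) begins 54 mm behind the grasp point. The pads swing forward as they close: fully open they stand 13 mm farther back than shut.
Start: joints at [-1.25, 0.398, 0.045, 1.537, -0.019, 1.207, -0.051], TCP at [0.265, 0.594, 0.231] pointing down, gripper open.
Joint ranges: [-2.82, 2.82], [-0.49, 2.23], [-1.37, 1.46], [0, 2.46], [-1.36, 4.5], [0.23, 2], [-2.94, 2.94]. Speed limits (rad/s): [2.57, 2.57, 3.14, 3.14, 3.14, 3.14, 3.14].

INTERFACE

Orientations are given as a unit quaternion [x, y, z, w].
In Python, from bench import get_obs, imaging, env gives the robot as it stands.
- The arm moves only by the shell command python3 -m handwheel 'ROWS' [FORCE]. ROWS is JSON, a list of rows, each a list of 7 numbers: the shift along the tool's x, y, z in m, then the turn, a rotation vector about the tool's x, y, z in rad, then the gripper command: -1 is fully open, 1 is shut, values between are in proportion. A call has exactly 5 rows; each row is the pose to reach, as a shift and turn from the pose commanded when the call began, along the tool's axes at that moment; what a row does not reach only later rows make up. A row lasts 1/12 s, in which the tool goes at most 41.7 mm and 7.16 degrees, less where a joint would pass 70% of its speed; a pose out of reach is approached as far as the arm can. A call with a gripper value outside its range is refused whole. The fingers move at their own pace and stop on an object; FORCE is the grip in N (left out, the last holds). Time passes only in rows, so rows that repeat a pose let the fingers close, or fill a call up. It gives the time, the measured TCP pose, the force, the opening and the grip force at its end, in the units of the state.
- get_obs(): the state, without advancing time (a new reading comes with each control period).
- imaging.snapshot(name): name is "scene" or "top" or "wrist"; returns the picture (384x512x3 uint8, blue, green, red); there is no depth.
- imaging.camera_model(name): a dict with "intrinsics" (3x3 intrinsics, pixels), "R" (3x3) and "t" (3): a world point X has camera coordinates R X + t. Camera axes: x right, y down, z forward; pixel columns grow to the right and rows downward; lengths in m; the calibration is good to about 2 mm. A picture is of the moment at which its call begins: read the wrist's pose just before it. camera_model takes no time and is no camera call; for the wrist camera it gives the pose at the moment of the call.
- env.hand_in(): hands the job in; it is judged then, once.
The state is a dict: "t": time; "joints": joint angles; "joint_velocities": joint speeds; "tau": joint torques, N m; "tool_pos": TCP position; "tcp_rot": TCP orientation; "contact_force": force on the tool from outside, world axes, zero at the start; "torque": the same for the moment, N m; "grip_width": finger opening in m; "grasp_force": force on a finger pad.
Only numpy, scipy, OpenCV 4.12 (cv2) and the standard library are available. Lean on these libraries where they do the work, as an engineer would, in place of code of your own. Each camera call takes 0.05 s, during which the arm holds its last target. There are 200 camera calls.

## Working session

There is one attempt and no reset: what is moved stays moved. The work goes in short steps, Python scripts to look and compute and a shell command to move; the robot and the scene stay as the last step left them, time stands still between calls to the robot, and variables do not carry over. Pictures are saved under pics/ and viewed, at most 10 in all, crops included, and the job is handed in when it is done.

```bash
mkdir -p pics
python3 - <<'E'
from bench import get_obs, imaging, env
import cv2
o=get_obs();print(o['t'],o['tool_pos'],o['tcp_rot'],o['grip_width'])
for n in("top","scene"):
    cv2.imwrite(f"pics/{n}0.png",imaging.snapshot(n))
    m=imaging.camera_model(n);print(n,m)
E
```

```text
0.0 [0.26463356 0.59300237 0.23024637] [ 2.08299075e-01  9.78064689e-01 -9.69508633e-04 -1.39645363e-04] 0.0851929664649804
top {'intrinsics': array([[422.49544798,   0.        , 252.49326981],
       [  0.        , 422.49544798, 199.60255778],
       [  0.        ,   0.        ,   1.        ]]), 'R': array([[-0.01796851, -0.99980524, -0.00816222],
       [-0.98964971,  0.01894728, -0.14224783],
       [ 0.14237478,  0.00552176, -0.98979742]]), 't': array([-0.03397226,  0.48411119,  1.2534751 ])}
scene {'intrinsics': array([[361.46817866,   0.        , 258.07460408],
       [  0.        , 361.46817866, 190.61320531],
       [  0.        ,   0.        ,   1.        ]]), 'R': array([[-0.70263993,  0.71151203, -0.00691073],
       [ 0.42777737,  0.4146423 , -0.80316765],
       [-0.56859797, -0.56729392, -0.59571299]]), 't': array([ 0.36461448, -0.13648605,  1.30837838])}
```

View pics/top0.png

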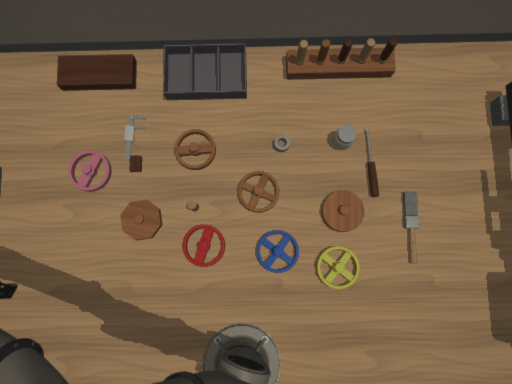

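View pics/scene0.png

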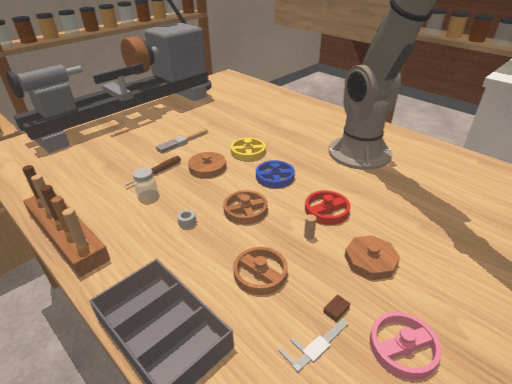

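The brown single-board wheel is at about (195,149) in the top view and (261,269) in the scene view, with its cap near (194,147) and (261,264). Next I measure it.

```bash
cat > h.py <<'E'
import numpy as np, cv2
from scipy.spatial.transform import Rotation as Ro
from bench import get_obs, imaging
def ray(m,p):
    d=np.linalg.inv(m['intrinsics'])@[p[0],p[1],1]; R=np.array(m['R']); return -R.T@m['t'],R.T@d
def onplane(m,p,z):
    c,d=ray(m,p); return c+d*(z-c[2])/d[2]
def project(m,X):
    c=m['R']@np.array(X)+m['t']; c=m['intrinsics']@c; return c[:2]/c[2]
def rows_to(target,o=None):
    "shift in tool axes to target"
    o=o or get_obs(); return Ro.from_quat(o['tcp_rot']).inv().apply(np.array(target)-o['tool_pos'])
E
python3 - <<'E'
from h import *
T=imaging.camera_model("top");S=imaging.camera_model("scene")
im=cv2.imread("pics/top0.png"); sc=cv2.imread("pics/scene0.png")
roi=im[122:176,166:224]; hsv=cv2.cvtColor(roi,cv2.COLOR_BGR2HSV)
print(hsv[2,2],hsv[27,29],hsv[27,14])
L=roi.min(2)  # blue channel low on wood
_,mk=cv2.threshold(roi[:,:,2],0,255,cv2.THRESH_BINARY_INV+cv2.THRESH_OTSU)
cs,_=cv2.findContours(mk,cv2.RETR_EXTERNAL,cv2.CHAIN_APPROX_NONE)
c=max(cs,key=cv2.contourArea); e=cv2.fitEllipse(c); ctr=np.array(e[0])+[166,122]
print(e,ctr,onplane(T,ctr,.02))
# two-view for the cap pixels by eye
c1,d1=ray(T,(194,147.5));c2,d2=ray(S,(261,264))
s=np.linalg.lstsq(np.c_[d1,-d2],c2-c1,rcond=None)[0]
print(c1+d1*s[0],c2+d2*s[1])
a=cv2.resize(roi,None,fx=7,fy=7,interpolation=cv2.INTER_CUBIC)
b=cv2.resize(sc[235:300,225:297],None,fx=5,fy=5,interpolation=cv2.INTER_CUBIC)
o=np.zeros((max(a.shape[0],b.shape[0]),a.shape[1]+b.shape[1],3),np.uint8);o[:a.shape[0],:a.shape[1]]=a;o[:b.shape[0],a.shape[1]:]=b
cv2.imwrite("pics/crop.png",o)
for n,p in dict(spindle=(192,205),offcut=(136,164),cross=(259,190)).items(): print(n,onplane(T,p,.03))
E
```

```text
[ 16 109 138] [ 13 141 123] [ 12 143 123]
((28.99290657043457, 27.898481369018555), (38.83476257324219, 41.12327575683594), 67.01809692382812) [194.99290657 149.89848137] [0.64656475 0.13480263 0.02      ]
[0.65042402 0.13584067 0.03437381] [0.64861853 0.13797775 0.03418921]
spindle [0.47091317 0.14228327 0.03      ]
offcut [0.60258058 0.31658341 0.03      ]
cross [ 0.51342393 -0.06342241  0.03      ]
```

View pics/crop.png

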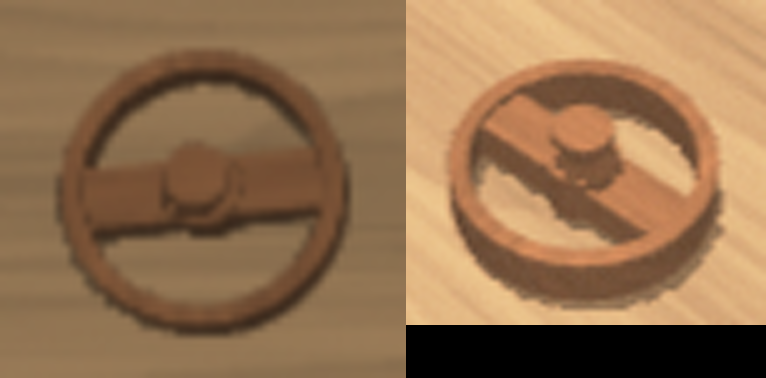

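The crop shows the rim with one board. The cap top's centre is at (193.9,146.6) in the top view and about (260.4,260.6) in the scene view.

Run:
```python
from h import *
T=imaging.camera_model("top");S=imaging.camera_model("scene")
c1,d1=ray(T,(193.9,146.6));c2,d2=ray(S,(260.4,260.6))
s=np.linalg.lstsq(np.c_[d1,-d2],c2-c1,rcond=None)[0]
print(c1+d1*s[0],c2+d2*s[1],onplane(T,(193.9,146.6),.0465),onplane(S,(260.4,260.6),.0465))
print(rows_to([.645,.135,.19]))
```

```text
[0.65040314 0.13462559 0.04485717] [0.64892424 0.13636998 0.04470215] [0.6499479  0.13438563 0.0465    ] [0.65009756 0.13752449 0.0465    ]
[-0.53396603 -0.26324998  0.04088403]
```

```bash
python3 -m handwheel '[[-0.02,-0.01,0,0,0,0,1],[-0.05,-0.025,0,0,0,0,1],[-0.085,-0.042,0,0,0,0,1],[-0.12,-0.06,0,0,0,0,1],[-0.155,-0.077,0,0,0,0,1]]' 20
python3 -m handwheel '[[-0.035,-0.017,0,0,0,0,1],[-0.07,-0.035,0,0,0,0,1],[-0.105,-0.052,0,0,0,0,1],[-0.14,-0.07,0,0,0,0,1],[-0.175,-0.087,0,0,0,0,1]]'
python3 -m handwheel '[[-0.035,-0.017,0,0,0,0,1],[-0.07,-0.035,0.01,0,0,0,1],[-0.105,-0.052,0.02,0,0,0,1],[-0.14,-0.07,0.03,0,0,0,1],[-0.165,-0.082,0.04,0,0,0,1]]'
python3 -m handwheel '[[-0.02,-0.01,0,0,0,0,1],[-0.035,-0.018,0,0,0,0,1],[-0.035,-0.018,0,0,0,0,1],[-0.035,-0.018,0,0,0,0,1],[-0.035,-0.018,0,0,0,0,1]]'
python3 - <<'E'
from h import *
m=imaging.camera_model("wrist");cv2.imwrite("pics/w1.png",imaging.snapshot("wrist"))
print(project(m,[.65,.136,.0465]),-np.array(m['R']).T@m['t'],get_obs()['tool_pos'])
E
```

```text
t: 0.52
tool_pos: [0.3756, 0.4583, 0.2309]
tcp_rot: [0.208, 0.978, -0.0, -0.0]
contact_force: [1.1, -0.3, 0.3]
grip_width: 0.0257
grasp_force: 0.0
t: 0.93
tool_pos: [0.5, 0.3074, 0.231]
tcp_rot: [0.208, 0.978, -0.0, -0.0]
contact_force: [0.5, 0.2, -0.0]
grip_width: -0.0002
grasp_force: 0.0
t: 1.35
tool_pos: [0.6185, 0.1627, 0.1906]
tcp_rot: [0.21, 0.978, -0.001, 0.001]
contact_force: [-0.5, 0.1, 0.6]
grip_width: 0.0001
grasp_force: 0.0
t: 1.77
tool_pos: [0.6404, 0.1382, 0.191]
tcp_rot: [0.208, 0.978, 0.0, -0.001]
contact_force: [-0.1, 0.7, 0.2]
grip_width: 0.0002
grasp_force: 0.0
[259.96921196 187.54043132] [0.57608451 0.16695839 0.33334771] [0.64033015 0.1387488  0.19112262]
```

View pics/w1.png

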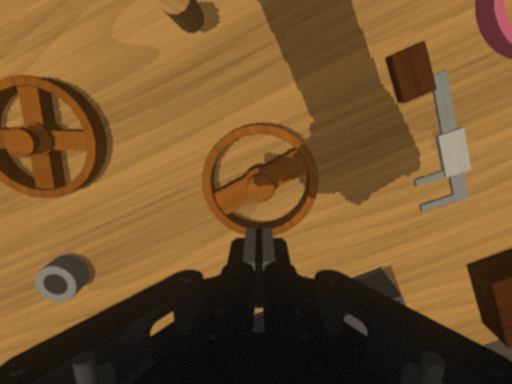

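The wrist view shows the brown bar wheel centred near (261,180). Its cap is at about (261,184), close to the predicted (260,187.5). I'll refine this on a crop.

Run:
```python
from h import *
m=imaging.camera_model("wrist");im=cv2.imread("pics/w1.png")
r=im[115:240,195:330]
cv2.imwrite("pics/w1c.png",cv2.resize(r,None,fx=4.8,fy=4.8,interpolation=cv2.INTER_CUBIC))
for p in((261,184),(262,186),(261,181)): print(p,onplane(m,p,.0465))
```

```text
(261, 184) [0.64699696 0.13899773 0.0465    ]
(262, 186) [0.64933641 0.13907797 0.0465    ]
(261, 181) [0.64412175 0.14026582 0.0465    ]
```

View pics/w1c.png

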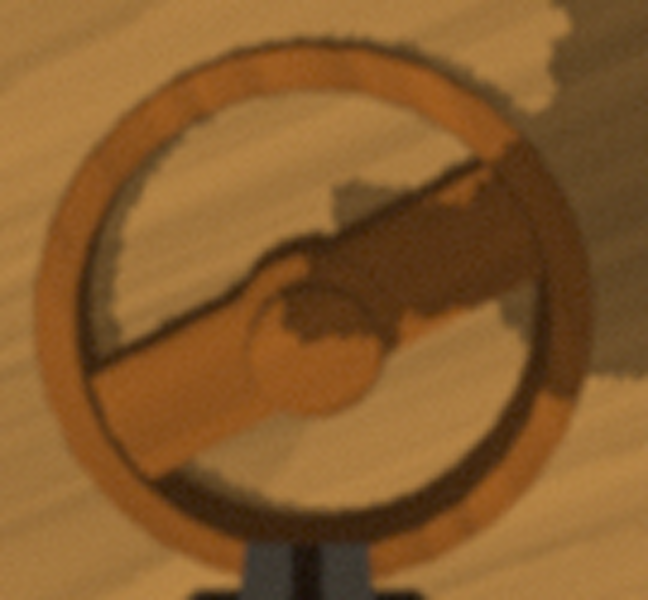

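In the crop the cap disc's centre is at (315,350), which is (260.6,187.9) in the full picture. That agrees with the two-view estimate.

Run:
```python
from h import *
m=imaging.camera_model("wrist");p=onplane(m,(260.6,187.9),.0465)
print(p,rows_to([p[0]/2+.325,p[1]/2+.068,.058]))
```

```text
[0.65059483 0.13696527 0.0465    ] [-0.01022687  0.00184981  0.13310936]
```

```bash
python3 -m handwheel '[[-0.01,0.002,0.03,0,0,0,1],[-0.01,0.002,0.06,0,0,0,1],[-0.01,0.002,0.095,0,0,0,1],[-0.01,0.002,0.12,0,0,0,1],[-0.01,0.002,0.128,0,0,0,1]]'
python3 -m handwheel '[[0,0,0.002,0,0,0,1],[0,0,0.004,0,0,0,1],[0,0,0.004,0,0,0,1],[0,0,0.004,0,0,0,1],[0,0,0.004,0,0,0,1]]'
python3 - <<'E'
from h import *
cv2.imwrite("pics/w2.png",np.hstack([cv2.resize(imaging.snapshot("wrist")[100:330,150:390],(400,383)),cv2.resize(imaging.snapshot("scene")[215:315,205:309],(400,383))]))
print(rows_to([.650,.1365,.034]),get_obs()['contact_force'])
E
```

```text
t: 2.23
tool_pos: [0.647, 0.136, 0.0587]
tcp_rot: [0.207, 0.978, -0.001, -0.004]
contact_force: [-0.6, 0.8, -1.8]
grip_width: 0.0003
grasp_force: 0.0
t: 2.65
tool_pos: [0.6525, 0.1346, 0.0612]
tcp_rot: [0.208, 0.978, 0.001, 0.001]
contact_force: [-0.2, -0.4, -0.0]
grip_width: -0.0
grasp_force: 0.0
[0.00278329 0.00101677 0.02657894] [-0.66374798 -0.10903032  0.85280428]
```

View pics/w2.png

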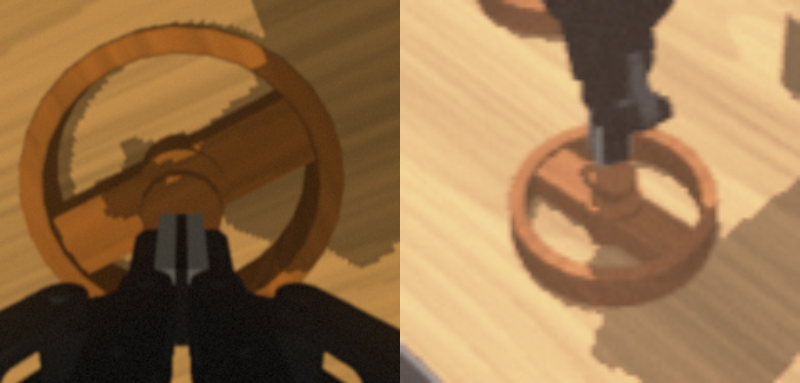

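The shut fingertips stand centred over the cap, about 15 mm above it. I press down in small steps and watch the force.

```bash
python3 -m handwheel '[[0.002,0.001,0.003,0,0,0,1],[0.002,0.001,0.006,0,0,0,1],[0.002,0.001,0.009,0,0,0,1],[0.002,0.001,0.011,0,0,0,1],[0.002,0.001,0.012,0,0,0,1]]'
python3 -m handwheel '[[0,0,0.001,0,0,0,1],[0,0,0.002,0,0,0,1],[0,0,0.003,0,0,0,1],[0,0,0.004,0,0,0,1],[0,0,0.005,0,0,0,1]]'
python3 -m handwheel '[[0,0,0.001,0,0,0,1],[0,0,0.002,0,0,0,1],[0,0,0.002,0,0,0,1],[0,0,0.002,0,0,0,1],[0,0,0.002,0,0,0,1]]'
```

```text
t: 3.17
tool_pos: [0.6495, 0.136, 0.0466]
tcp_rot: [0.208, 0.978, -0.0, -0.0]
contact_force: [-0.0, 0.5, 0.7]
grip_width: 0.0001
grasp_force: 0.0
t: 3.58
tool_pos: [0.6498, 0.1359, 0.0425]
tcp_rot: [0.208, 0.978, 0.0, -0.0]
contact_force: [-1.6, -0.9, 2.5]
grip_width: -0.0004
grasp_force: 1.5
t: 4.0
tool_pos: [0.6498, 0.1359, 0.0401]
tcp_rot: [0.208, 0.978, -0.0, -0.0]
contact_force: [-0.6, -0.0, 1.3]
grip_width: -0.0002
grasp_force: 0.6
```

Contact at about 3 N, and the cap is sliding. I continue in 1 mm steps.

```bash
python3 -m handwheel '[[0,0,0.001,0,0,0,1],[0,0,0.002,0,0,0,1],[0,0,0.003,0,0,0,1],[0,0,0.003,0,0,0,1],[0,0,0.003,0,0,0,1]]'
python3 -m handwheel '[[0,0,0.0005,0,0,0,1],[0,0,0.001,0,0,0,1],[0,0,0.0015,0,0,0,1],[0,0,0.0015,0,0,0,1],[0,0,0.0015,0,0,0,1]]'
```

```text
t: 4.42
tool_pos: [0.6501, 0.1361, 0.0371]
tcp_rot: [0.208, 0.978, 0.0, 0.0]
contact_force: [-0.7, -0.5, 0.3]
grip_width: 0.0003
grasp_force: 0.2
t: 4.83
tool_pos: [0.6501, 0.1361, 0.0359]
tcp_rot: [0.208, 0.978, 0.0, 0.0]
contact_force: [0.2, -0.7, 3.0]
grip_width: -0.0003
grasp_force: 1.1
```

```bash
python3 -m handwheel '[[0,0,0.0005,0,0,0,1],[0,0,0.001,0,0,0,1],[0,0,0.001,0,0,0,1],[0,0,0.001,0,0,0,1],[0,0,0.001,0,0,0,1]]'
```

```text
t: 5.25
tool_pos: [0.65, 0.1361, 0.0348]
tcp_rot: [0.208, 0.978, 0.0, 0.0]
contact_force: [-0.2, 0.2, 2.1]
grip_width: -0.0001
grasp_force: 1.1
```

```bash
python3 -m handwheel '[[0,0,0.0003,0,0,0,1],[0,0,0.0005,0,0,0,1],[0,0,0.0005,0,0,0,1],[0,0,0.0005,0,0,0,1],[0,0,0.0005,0,0,0,1]]'
```

```text
t: 5.67
tool_pos: [0.65, 0.1361, 0.0344]
tcp_rot: [0.208, 0.978, 0.0, 0.0]
contact_force: [-0.3, -0.3, 2.8]
grip_width: -0.0001
grasp_force: 1.3
```

```bash
python3 -m handwheel '[[0,0,0.0003,0,0,0,1],[0,0,0.0005,0,0,0,1],[0,0,0.0005,0,0,0,1],[0,0,0.0005,0,0,0,1],[0,0,0.0005,0,0,0,1]]'
```

```text
t: 6.08
tool_pos: [0.6501, 0.1361, 0.0342]
tcp_rot: [0.208, 0.978, 0.0, 0.0]
contact_force: [-0.9, 0.3, 4.9]
grip_width: -0.0003
grasp_force: 2.6
```

```bash
python3 -m handwheel '[[0,0,0.0002,0,0,0,1],[0,0,0.0003,0,0,0,1],[0,0,0.0003,0,0,0,1],[0,0,0.0003,0,0,0,1],[0,0,0.0003,0,0,0,1]]'
```

```text
t: 6.5
tool_pos: [0.6501, 0.1361, 0.0341]
tcp_rot: [0.208, 0.978, 0.0, 0.0]
contact_force: [-1.3, -0.5, 5.9]
grip_width: -0.0003
grasp_force: 3.3
```

```bash
python3 -m handwheel '[[0,0,0.0003,0,0,0,1],[0,0,0.0006,0,0,0,1],[0,0,0.0006,0,0,0,1],[0,0,0.0006,0,0,0,1],[0,0,0.0006,0,0,0,1]]'
```

```text
t: 6.92
tool_pos: [0.6501, 0.1361, 0.0341]
tcp_rot: [0.208, 0.978, 0.0, 0.0]
contact_force: [-3.1, -0.1, 9.7]
grip_width: 0.0003
grasp_force: 4.8
```

The force rises to 9.7 N with no further travel at z = 34.1 mm, so the cap is seated. I withdraw straight up.

```bash
python3 -m handwheel '[[0,0,-0.002,0,0,0,1],[0,0,-0.006,0,0,0,1],[0,0,-0.015,0,0,0,1],[0,0,-0.035,0,0,0,1],[0,0,-0.06,0,0,0,1]]'
python3 -m handwheel '[[0,0,-0.03,0,0,0,1],[0,0,-0.06,0,0,0,1],[0,0,-0.085,0,0,0,1],[0,0,-0.095,0,0,0,1],[0,0,-0.095,0,0,0,1]]'
python3 -m handwheel '[[0,0,0,0,0,0,1],[0,0,0,0,0,0,1],[0,0,0,0,0,0,1],[0,0,0,0,0,0,1],[0,0,0,0,0,0,1]]'
python3 - <<'E'
from h import *
cv2.imwrite("pics/w3.png",np.hstack([cv2.resize(imaging.snapshot("wrist")[100:260,180:340],(383,383)),cv2.resize(imaging.snapshot("scene")[215:315,205:309],(400,383))]))
E
```

```text
t: 7.33
tool_pos: [0.648, 0.1358, 0.0917]
tcp_rot: [0.208, 0.978, -0.001, -0.002]
contact_force: [-0.6, -0.2, -0.4]
grip_width: -0.0001
grasp_force: 0.0
t: 7.75
tool_pos: [0.6516, 0.1363, 0.1912]
tcp_rot: [0.208, 0.978, 0.001, 0.003]
contact_force: [0.4, 0.4, -0.8]
grip_width: -0.0002
grasp_force: 0.0
t: 8.17
tool_pos: [0.6492, 0.1359, 0.1865]
tcp_rot: [0.208, 0.978, -0.001, -0.001]
contact_force: [-0.0, -0.1, -0.9]
grip_width: 0.0002
grasp_force: 0.0
```

View pics/w3.png

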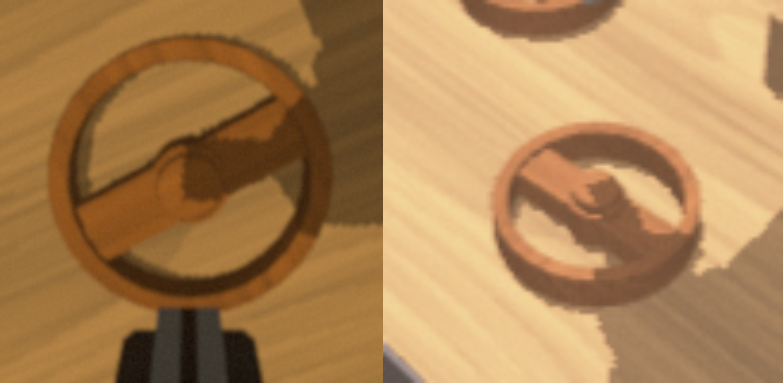

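The cap now sits on the board with no gap, at (190,185) in the left crop, and the wheel has not moved. I hand in.

```bash
python3 -c "
from bench import env
print(env.hand_in())"
```

```text
the job is handed in; nothing more can be done
None
```

I pressed the cap of the brown single-board wheel down until it rested on the wheel (34 mm above the bench, about 10 N at most), withdrew the arm clear, and handed the job in; the wheel stayed in place and nothing else was touched.

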